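# Fasten the packed gift case

## Task

The dark walnut gift case is packed and its lid is already shut: fasten it by swinging its open brass hasp over until it lies flat on the lid, with the catch standing through its slot. Leave the hasp of the white case standing open, and do not knock over or shift the porcelain jar beside the cases.

Things in the scene. Friction and masses are not known exactly. Their poses are not given: they have to be found in the camera images.
- walnut_hasp (a joint): Angle of the dark walnut case's brass hasp: 0 flat on the lid (stop), 1.57 straight up, more leans over the case's front, to 2.2; starts 1.3 to 1.9. Plate 4 mm thick, 40 wide, 103 long from hinge axis to rounded end; slot 18 wide from 30 to 63 mm from the axis, then a plain tab to push on. Stiff hinge: it stays at any angle; 1 N at the tab moves it.
- walnut_hinge (a point): Mid hinge axis of the walnut hasp, 5 mm over the case's flat top (100 mm high). Axes: z up, y along the hinge, x level to the case's back; the shut hasp lies along +x. The case is fixed, 200 (x) by 246 mm (y), centre 60 mm along +x, front edge 43 mm along -x. Catch: steel staple on the lid, 33 to 57 mm along +x, 6 mm thick, 10 mm proud of the shut hasp: press on the tab past it.
- white_hasp (a joint): Angle of the like brass hasp of the white painted case (same shape and size, standing beside the walnut one, left or right of it), counted in the same way; it starts open at 1.3 to 1.9 and is to be left open.
- jar: White porcelain jar with blue lid and brass ball on top, 88 mm across, 96 mm high, loose, standing left or right of the two cases. Origin at the centre of its underside, z up. At the other side stands a loose brass bowl, 110 mm across, 45 mm high.
Not all that is in view belongs to the job. Several things look just like the jar: the one meant starts farthest to the robot's left.

How it is judged:
At the end, for the whole second after the job is handed in: The walnut case's hasp lies on its lid over the catch, within 0.17 rad (10 degrees) of flat; the white case's hasp still stands open (more than 1.0 rad); the jar stands upright (within 0.3 rad) less than 40 mm from where it was (value of joint walnut_hasp below 0.17 rad and value of joint white_hasp above 1 rad and angle between jar's own z axis and vertical below 0.3 rad and distance of jar from where it was at the start of the episode below 0.04 m); the robot touches nothing.
It fails at once if the white case's hasp is swung towards shut (below 1.0 rad) (value of joint white_hasp below 1 rad).
It fails at once if the jar is knocked over or shifted by more than 40 mm (angle between jar's own z axis and vertical above 0.3 rad or distance of jar from where it was at the start of the episode above 0.04 m).
It also fails if it takes over 32 s, if anything falls off the work surface, if the arm or the gripper's body presses on something with over 40 N, if the wrist force passes 120 N, or if a joint passes its speed limit or range.

## Robot

A 7-joint arm with a two-finger parallel gripper is mounted at the origin on the work surface. World frame = base frame: x ahead of the robot, y to its left, z up, the work surface at z = 0. Lengths are in m, angles in rad, forces in N, time in s.
With the tool pointing down it reaches from about 0.35 to 0.9 m from the base axis. Payload 7.2 kg.
Tool frame: the origin (TCP) lies midway between the tips of the shut fingers; the grasp point (between the pads) lies 19 mm behind it; z points along the fingers, y is the direction in which the jaws open and shut (so a half turn about z gives the same grasp; the last joint's range is limited). The gripper opens to 85 mm and grips with 20 to 120 N. Pads are 22 mm wide; open, the fingers measure 114 mm over their backs; the gripper's body (76 mm by 85 mm) begins 54 mm behind the grasp point. The pads swing forward as they close: fully open they stand 13 mm farther back than shut.
Start: joints at [1.071, 0.411, -0.013, 1.596, 0.006, 1.134, -0.082], TCP at [0.262, -0.568, 0.231] pointing down, gripper open.
Joint ranges: [-2.95, 2.95], [-0.29, 1.99], [-1.47, 1.44], [0.14, 2.54], [-1.03, 4.17], [0.13, 1.85], [-2.86, 2.86]. Speed limits (rad/s): [2.39, 2.39, 3.01, 3.01, 3.14, 3.14, 3.14].

## Interface

Orientations are given as a unit quaternion [w, x, y, z].
In Python, from workcell import observe, cams, manip gives the robot as it stands. The module is installed in compiled form; this text tells all that it offers.
- The arm moves only by the tool move_arm, never from a script. Its argument "increments" is a list of rows, each an object of numbers: "x", "y", "z": the shift along the tool's x, y, z scaled (see below); "wx", "wy", "wz": the turn, a rotation vector about the tool's x, y, z scaled (see below); "grip": the closure, from 0 (fully open) to 1 (shut). A call has 1 to 8 rows; each row is the pose to reach, as a shift and turn from the pose commanded when the call began, along the tool's axes at that moment, turning the shorter way round; what a row does not reach only later rows make up. The controller multiplies each number of a shift by 0.12 m and each number of a turn by 180 degrees. A row lasts 1/12 s, in which the tool goes at most 41.7 mm and 7.16 degrees, less where a joint would pass 70% of its speed; a pose out of reach is approached as far as the arm can. A call with a number of a shift or a turn outside -1 to 1 is refused whole. A call with a gripper value outside its range is refused whole. The fingers move at their own pace and stop on an object; "newtons" is the grip in N (left out, the last holds). Time passes only in rows, so rows that repeat a pose let the fingers close. It gives the time, the measured TCP pose, the force and the opening at its end, in the units of the state.
- observe(): the state, without advancing time (a new reading comes with each control period).
- cams.capture(name): name is "side" or "top"; returns a dict with "image" (384x512x3 uint8, blue, green, red), "mtx" (3x3 intrinsics, pixels), "R" (3x3) and "t" (3): a world point X has camera coordinates R X + t. Camera axes: x right, y down, z forward; pixel columns grow to the right and rows downward; lengths in m; the calibration is good to about 2 mm. A picture is of the moment at which its call begins. There is no depth.
- manip.sign_off(): hands the job in, once; it reports no verdict.
Trained networks look in the newest picture that a camera, given by its name, has taken for a name from the list of things; names that differ only in an ending like _2 or _b are one class to them, and where a whole thing is asked for, a point or a joint stands for the part that bears it (a point fixed in the world has none). Each returns a list of dicts, best first, with "conf" (0 to 1); they miss things now and then, are a little off and sometimes report something else, mostly with a low value. They report only what shows in the picture. A call takes as long as a camera call. They do not tell look-alikes from the thing itself.
- cams.regions_of(target, camera): "mask" (384x512 bool, what is visible of it) and "at" ([column, row] in pixels, amid what is visible of it).
- cams.spot_point(target, camera): "at" ([column, row] in pixels: a listed point, or the origin of a listed thing).
The state is a dict: "time": time; "joint_pos": joint angles; "qvel": joint speeds; "tau": joint torques, N m; "tool_pos": TCP position; "eef_rot": TCP orientation; "wrist_force": force on the tool from outside, world axes, zero at the start; "ft_torque": the same for the moment, N m; "finger_gap": finger opening in m.
Only numpy, scipy, OpenCV 4.12 (cv2) and the standard library are available. Lean on these libraries where they do the work, as an engineer would, in place of code of your own. Each camera call takes 0.05 s, during which the arm holds its last target. There are 200 camera calls.

## Working session

There is one attempt and no reset: what is moved stays moved. The work goes in short steps, Python scripts to look and compute and a tool call to move; the robot and the scene stay as the last step left them, time stands still between calls to the robot, and variables do not carry over. Pictures are saved under pics/ and viewed, about 8 in all and at most 12, crops included, and the job is handed in when it is done.

Besides the shell and the picture viewer there is one more tool, called after "Emit:" by a JSON object that holds its "api" and its "payload", one argument or row to a line. move_arm: Moves the arm, as the interface text tells. Shifts and turns lie within -1 to 1; 1 stands for 0.12 m of shift or 180 degrees of turn. Its arguments: {"type":"object","properties":{"increments":{"type":"array","items":{"type":"object","properties":{"x":{"type":"number"},"y":{"type":"number"},"z":{"type":"number"},"wx":{"type":"number"},"wy":{"type":"number"},"wz":{"type":"number"},"grip":{"type":"number"}}}},"newtons":{"type":"number"}},"required":["increments"]}

```bash
mkdir -p pics
python3 - <<'E'
from workcell import observe,cams
import cv2,pickle
D={}
for n in("side","top"):
    c=cams.capture(n);cv2.imwrite(f"pics/{n}0.png",cv2.resize(c["image"],(768,576)));D[n]=c
    print(n,c["mtx"].tolist(),c["R"].round(3).tolist(),c["t"].round(3).tolist())
    for k in("walnut_hasp","white_hasp","jar"):
        print(k,[(r["at"],round(r["conf"],2),int(r["mask"].sum())) for r in cams.regions_of(k,n)])
    for k in("walnut_hinge","jar"):
        print("pt",k,[(r["at"],round(r["conf"],2)) for r in cams.spot_point(k,n)])
pickle.dump(D,open("d.pkl","wb"))
s=observe();print(s)
E
```

```text
side [[435.74408254331695, 0.0, 259.92080543904086], [0.0, 435.74408254331695, 189.9032154474023], [0.0, 0.0, 1.0]] [[-0.925, -0.381, 0.0], [-0.281, 0.683, -0.674], [0.256, -0.624, -0.739]] [0.478, 0.236, 1.359]
walnut_hasp [([246.0, 230.7], 0.68, 227)]
white_hasp [([276.8, 146.0], 0.47, 116)]
jar [([284.1, 323.3], 0.97, 905), ([303.9, 273.9], 0.86, 749), ([219.6, 329.2], 0.79, 860), ([141.3, 272.2], 0.67, 766), ([233.2, 244.5], 0.49, 5920)]
pt walnut_hinge []
pt jar [([303.1, 281.9], 0.97), ([218.9, 334.2], 0.88), ([141.7, 278.4], 0.85), ([281.8, 328.3], 0.61)]
top [[358.71801037298206, 0.0, 256.8355770717753], [0.0, 358.71801037298206, 196.2711990802673], [0.0, 0.0, 1.0]] [[0.019, -1.0, 0.016], [-0.999, -0.02, -0.038], [0.038, -0.016, -0.999]] [-0.035, 0.525, 1.231]
walnut_hasp [([189.7, 209.5], 0.48, 41)]
white_hasp []
jar [([195.5, 259.8], 0.94, 541), ([117.4, 210.4], 0.76, 602), ([139.4, 260.7], 0.69, 554), ([144.0, 126.8], 0.59, 545)]
pt walnut_hinge [([193.1, 209.5], 0.98)]
pt jar [([195.9, 256.2], 0.84), ([123.7, 211.0], 0.83), ([147.5, 132.0], 0.78), ([144.6, 259.6], 0.73)]
{'time': 0.6, 'joint_pos': array([ 1.07080713,  0.41112099, -0.01271123,  1.59623377,  0.00559136,
        1.13429676, -0.0822108 ]), 'qvel': array([-1.06309859e-03, -1.09230578e-03, -1.93812789e-03,  8.92122882e-05,
       -1.43462556e-03, -6.23832928e-04,  2.32929309e-04]), 'tau': array([-3.85541271e-04, -6.00087261e+01,  6.80636410e-01, -2.99622631e+01,
        1.39381646e-02,  2.06961588e-03, -4.89090394e-05]), 'tool_pos': array([ 0.26155078, -0.56762351,  0.23127049]), 'eef_rot': array([-1.29770898e-05,  9.76784570e-01,  2.14223955e-01,  2.66980057e-06]), 'wrist_force': array([-0.21555753, -0.25305899, -0.21944583]), 'ft_torque': array([ 0.02549457, -0.01501216,  0.02019466]), 'finger_gap': 0.08529329181019206}
```

View pics/side0.png

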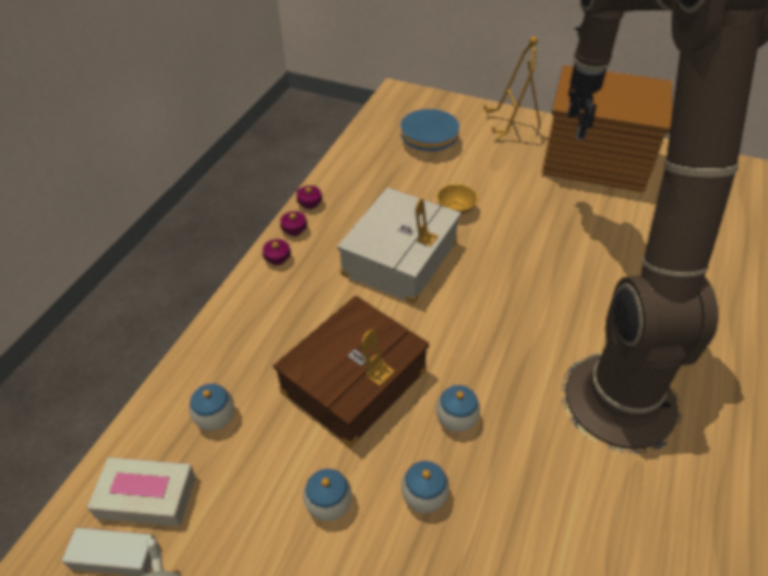

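View pics/top0.png

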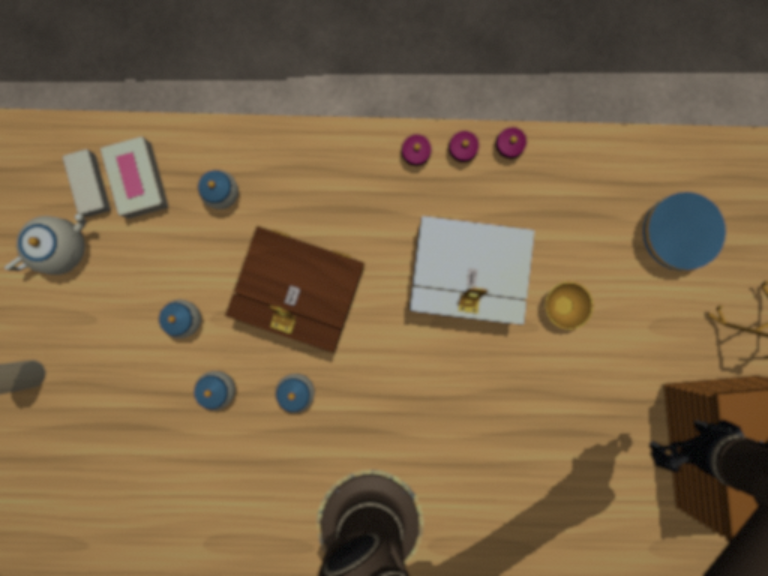

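The side picture shows the walnut case at (350,365) with its open hasp at (375,360), and the white case at (400,240) with its hasp at (425,225). In the top picture the walnut hinge is near (284,318) and the catch near (292,295). There are four look-alike jars in the top picture, at 768 scale: (177,319), (215,187), (213,391) and (293,395). The one at (177,319) has the greatest y, so it is the jar meant. I'll stay clear of all four.

```bash
cat > h.py <<'E'
import numpy as np,pickle,cv2
D=pickle.load(open("d.pkl","rb"))
def ray(c,p,z):
    d=c["R"].T@np.linalg.inv(c["mtx"])@np.array([p[0],p[1],1]);o=-c["R"].T@c["t"]
    return o+d*(z-o[2])/d[2]
def proj(c,X):
    q=c["mtx"]@(c["R"]@np.asarray(X)+c["t"]);return q[:2]/q[2]
E
python3 - <<'E'
from h import *
t,s=D["top"],D["side"]
print("hinge",ray(t,(193.1,209.5),.105))
for p in((258,227),(363,264),(335,350),(227,315)):print(ray(t,np.array(p)/1.5,.1).round(3))
for p in((195.9,256.2),(123.7,211),(147.5,132),(144.6,259.6)):print("jar",ray(t,p,0).round(3))
for p in((303.1,281.9),(218.9,334.2),(141.7,278.4),(281.8,328.3)):print("jarS",ray(s,p,0).round(3))
a=cv2.resize(t["image"][140:250,100:240],None,fx=4,fy=4,interpolation=2)
b=cv2.resize(s["image"][190:300,175:315],None,fx=4,fy=4,interpolation=2)
cv2.imwrite("pics/crop.png",np.vstack([a,b])[:,:]) if 0 else cv2.imwrite("pics/crop.png",cv2.resize(np.hstack([a,b]),(798,314)))
E
```

```text
hinge [0.47608083 0.178879   0.105     ]
[0.661 0.252 0.1  ]
[0.587 0.026 0.1  ]
[0.402 0.082 0.1  ]
[0.472 0.312 0.1  ]
jar [0.315 0.182 0.   ]
jar [0.466 0.435 0.   ]
jar [0.743 0.362 0.   ]
jar [0.3   0.358 0.   ]
jarS [0.299 0.186 0.   ]
jarS [0.463 0.431 0.   ]
jarS [0.758 0.362 0.   ]
jarS [0.307 0.349 0.   ]
```

View pics/crop.png

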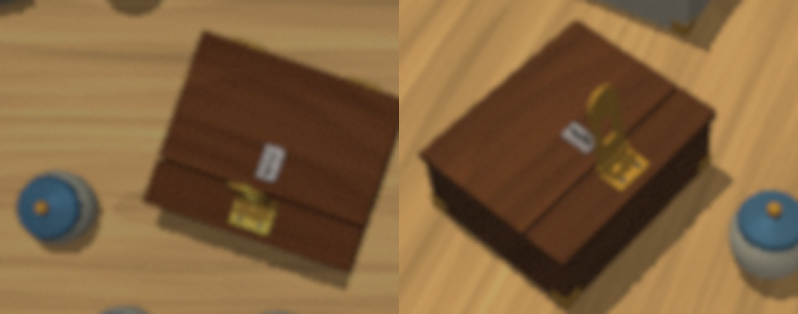

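The crop confirms one walnut hasp, standing upright with its tab up, and the leftmost jar clear of it at the left. Next I fit the hasp angle and plan the first move.

```bash
cat >> h.py <<'E'
from scipy.spatial.transform import Rotation as Ro
yaw=np.deg2rad(-17.2);ex=np.array([np.cos(yaw),np.sin(yaw),0]);H=np.array([.474,.183,.105])
def inc(target,yawx,s):
    q=s["eef_rot"];R=Ro.from_quat([q[1],q[2],q[3],q[0]])
    x=np.array([np.cos(yawx),np.sin(yawx),0]);z=np.array([0,0,-1.])
    T=Ro.from_matrix(np.c_[x,np.cross(z,x),z])
    return (R.inv().apply(np.asarray(target)-s["tool_pos"])/.12).round(3),((R.inv()*T).as_rotvec()/np.pi).round(3)
E
python3 - <<'E'
from h import *
from workcell import observe
for th in np.arange(1.2,2,.1):
    X=H+.103*(np.cos(th)*ex+np.sin(th)*np.array([0,0,1]))
    print(round(th,1),proj(D["side"],X).round(1),proj(D["top"],X).round(1))
print(proj(D["side"],H),proj(D["top"],H))
s=observe()
print(inc([.30,-.45,.33],yaw+np.pi,s)); 
print(D["top"]["R"].T@[0,0,1])
E
```

```text
1.2 [239.3 216.1] [190.5 198. ]
1.3 [241.8 217.1] [189.2 201.2]
1.4 [244.5 218.4] [188.  204.4]
1.5 [247.3 219.9] [186.7 207.8]
1.6 [250.1 221.7] [185.6 211.1]
1.7 [252.9 223.8] [184.5 214.5]
1.8 [255.7 226. ] [183.5 217.8]
1.9 [258.5 228.5] [182.6 221. ]
[249.87864263 242.81227961] [191.78449308 210.12994053]
(array([ 0.701, -0.756, -0.823]), array([ 0.   , -0.   , -0.767]))
[ 0.03802886 -0.01552826 -0.99915598]
```

The hasp angle is about 1.48 rad. First I lift clear and turn.

Emit:
{"api": "move_arm", "payload": {
  "increments": [
    {"x": 0,"y": 0,"z": -0.4,"grip": 1},
    {"x": 0,"y": 0,"z": -0.8,"wz": -0.04},
    {"x": 0.2,"y": -0.2,"z": -0.82,"wz": -0.08},
    {"x": 0.4,"y": -0.4,"z": -0.82,"wz": -0.12},
    {"x": 0.6,"y": -0.6,"z": -0.82,"wz": -0.16},
    {"x": 0.8,"y": -0.75,"z": -0.82,"wz": -0.2},
    {"x": 0.9,"y": -0.9,"z": -0.82,"wz": -0.24},
    {"x": 1,"y": -1,"z": -0.82,"wz": -0.28,"grip": 1}
  ],
  "newtons": 40
}}

```text
schema error: expected keys x, y, z, wx, wy, wz, grip
```

```bash
cat > n.py <<'E'
import sys
from h import *
from workcell import observe
s=observe();print(s["time"],s["tool_pos"].round(3),s["finger_gap"].round(3),s["wrist_force"].round(1),s["joint_pos"].round(2))
print(*inc([float(v) for v in sys.argv[1:4]],yaw+np.pi,s))
E
python3 n.py .42 -.2 .33
```

```text
Traceback (most recent call last):
  File "n.py", line 4, in <module>
    s=observe();print(s["time"],s["tool_pos"].round(3),s["finger_gap"].round(3),s["wrist_force"].round(1),s["joint_pos"].round(2))
                                                       ^^^^^^^^^^^^^^^^^^^^^
AttributeError: 'float' object has no attribute 'round'
```

Emit:
{"api": "move_arm", "payload": {
  "increments": [
    {"x": 0,"y": 0,"z": -0.4,"wx": 0,"wy": 0,"wz": 0,"grip": 1},
    {"x": 0,"y": 0,"z": -0.8,"wx": 0,"wy": 0,"wz": -0.04,"grip": 1},
    {"x": 0.2,"y": -0.2,"z": -0.82,"wx": 0,"wy": 0,"wz": -0.08,"grip": 1},
    {"x": 0.4,"y": -0.4,"z": -0.82,"wx": 0,"wy": 0,"wz": -0.12,"grip": 1},
    {"x": 0.6,"y": -0.6,"z": -0.82,"wx": 0,"wy": 0,"wz": -0.16,"grip": 1},
    {"x": 0.8,"y": -0.8,"z": -0.82,"wx": 0,"wy": 0,"wz": -0.2,"grip": 1},
    {"x": 1,"y": -1,"z": -0.82,"wx": 0,"wy": 0,"wz": -0.24,"grip": 1},
    {"x": 1,"y": -1,"z": -0.82,"wx": 0,"wy": 0,"wz": -0.28,"grip": 1}
  ],
  "newtons": 40
}}

```text
time: 1.27
tool_pos: [0.3239, -0.4021, 0.3306]
eef_rot: [0.0, 0.79, 0.613, 0.001]
wrist_force: [1.3, -0.8, -0.9]
finger_gap: -0.0001
```

```bash
sed -i 's/s\["finger_gap"\].round(3)/s["finger_gap"]/' n.py; python3 n.py .45 -.28 .33
```

```text
1.2667 [ 0.324 -0.402  0.331] -0.0001280644902613972 [ 1.3 -0.8 -0.9] [ 1.    0.16 -0.23  1.7   0.04  1.28  0.51]
[1.246 0.767 0.008] [ 0.001 -0.    -0.484]
```

Emit:
{"api": "move_arm", "payload": {
  "increments": [
    {"x": 0.2,"y": 0.12,"z": 0,"wx": 0,"wy": 0,"wz": -0.035,"grip": 1},
    {"x": 0.4,"y": 0.25,"z": 0,"wx": 0,"wy": 0,"wz": -0.07,"grip": 1},
    {"x": 0.6,"y": 0.37,"z": 0,"wx": 0,"wy": 0,"wz": -0.105,"grip": 1},
    {"x": 0.8,"y": 0.5,"z": 0,"wx": 0,"wy": 0,"wz": -0.14,"grip": 1},
    {"x": 1,"y": 0.62,"z": 0,"wx": 0,"wy": 0,"wz": -0.175,"grip": 1},
    {"x": 1,"y": 0.8,"z": 0,"wx": 0,"wy": 0,"wz": -0.21,"grip": 1}
  ]
}}

```text
time: 1.77
tool_pos: [0.4463, -0.3124, 0.3307]
eef_rot: [0.0, 0.55, 0.835, 0.001]
wrist_force: [0.6, 0.6, 1.0]
finger_gap: 0.0003
```

```bash
python3 n.py .44 -.14 .33
```

```text
1.7667 [ 0.446 -0.312  0.331] 0.0003460277305353372 [0.6 0.6 1. ] [ 0.85  0.23 -0.4   1.63  0.09  1.3   0.84]
[1.34  0.52  0.007] [ 0.001  0.    -0.275]
```

Emit:
{"api": "move_arm", "payload": {
  "increments": [
    {"x": 0.25,"y": 0.1,"z": 0,"wx": 0,"wy": 0,"wz": -0.035,"grip": 1},
    {"x": 0.5,"y": 0.2,"z": 0,"wx": 0,"wy": 0,"wz": -0.07,"grip": 1},
    {"x": 0.75,"y": 0.3,"z": 0,"wx": 0,"wy": 0,"wz": -0.105,"grip": 1},
    {"x": 1,"y": 0.4,"z": 0,"wx": 0,"wy": 0,"wz": -0.14,"grip": 1},
    {"x": 1,"y": 0.65,"z": 0,"wx": 0,"wy": 0,"wz": -0.175,"grip": 1},
    {"x": 1,"y": 0.9,"z": 0,"wx": 0,"wy": 0,"wz": -0.21,"grip": 1}
  ]
}}

```text
time: 2.27
tool_pos: [0.4977, -0.1638, 0.3309]
eef_rot: [0.001, 0.252, 0.968, -0.001]
wrist_force: [0.3, -2.1, 0.1]
finger_gap: -0.0001
```

```bash
python3 n.py .41 .2 .33
```

```text
2.2667 [ 0.498 -0.164  0.331] -6.884090566528006e-05 [ 0.3 -2.1  0.1] [ 0.71  0.21 -0.58  1.67  0.12  1.3   1.17]
[ 2.116  2.29  -0.   ] [-0.     0.001 -0.067]
```

Emit:
{"api": "move_arm", "payload": {
  "increments": [
    {"x": 0.22,"y": 0.25,"z": 0,"wx": 0,"wy": 0,"wz": -0.03,"grip": 1},
    {"x": 0.45,"y": 0.5,"z": 0,"wx": 0,"wy": 0,"wz": -0.067,"grip": 1},
    {"x": 0.68,"y": 0.75,"z": 0,"wx": 0,"wy": 0,"wz": -0.067,"grip": 1},
    {"x": 0.9,"y": 1,"z": 0,"wx": 0,"wy": 0,"wz": -0.067,"grip": 1},
    {"x": 1,"y": 1,"z": 0,"wx": 0,"wy": 0,"wz": -0.067,"grip": 1}
  ]
}}

```text
time: 2.68
tool_pos: [0.4517, 0.0054, 0.3303]
eef_rot: [0.001, 0.148, 0.989, 0.001]
wrist_force: [0.5, 0.7, 0.1]
finger_gap: 0.0
```

```bash
python3 n.py .41 .2 .33
```

```text
2.6833 [0.452 0.005 0.33 ] 4.604013003796847e-05 [0.5 0.7 0.1] [ 0.57  0.08 -0.73  1.81  0.06  1.27  1.11]
[0.806 1.449 0.005] [0.001 0.    0.001]
```

Emit:
{"api": "move_arm", "payload": {
  "increments": [
    {"x": 0.15,"y": 0.25,"z": 0,"wx": 0,"wy": 0,"wz": 0,"grip": 1},
    {"x": 0.3,"y": 0.5,"z": 0,"wx": 0,"wy": 0,"wz": 0,"grip": 1},
    {"x": 0.45,"y": 0.75,"z": 0,"wx": 0,"wy": 0,"wz": 0,"grip": 1},
    {"x": 0.6,"y": 1,"z": 0,"wx": 0,"wy": 0,"wz": 0,"grip": 1},
    {"x": 0.83,"y": 1,"z": 0,"wx": 0,"wy": 0,"wz": 0,"grip": 1}
  ]
}}

```text
time: 3.1
tool_pos: [0.3941, 0.1472, 0.33]
eef_rot: [0.0, 0.15, 0.989, 0.002]
wrist_force: [-0.2, -0.4, 0.2]
finger_gap: -0.0
```

```bash
python3 n.py .407 .204 .185
```

```text
3.1 [0.394 0.147 0.33 ] -3.88757749132566e-05 [-0.2 -0.4  0.2] [ 0.4   0.02 -0.86  1.86  0.02  1.26  0.8 ]
[0.037 0.48  1.21 ] [ 0.001 -0.    -0.   ]
```

Now the sideways shift, then down to z ≈ 0.187 in front of the hasp. The finger's front edge should be about 55 mm ahead of the plate.

Emit:
{"api": "move_arm", "payload": {
  "increments": [
    {"x": 0.04,"y": 0.24,"z": 0,"wx": 0,"wy": 0,"wz": 0,"grip": 1},
    {"x": 0.04,"y": 0.48,"z": 0.1,"wx": 0,"wy": 0,"wz": 0,"grip": 1},
    {"x": 0.04,"y": 0.48,"z": 0.4,"wx": 0,"wy": 0,"wz": 0,"grip": 1},
    {"x": 0.04,"y": 0.48,"z": 0.7,"wx": 0,"wy": 0,"wz": 0,"grip": 1},
    {"x": 0.04,"y": 0.48,"z": 1,"wx": 0,"wy": 0,"wz": 0,"grip": 1},
    {"x": 0.04,"y": 0.48,"z": 1,"wx": 0,"wy": 0,"wz": 0,"grip": 1}
  ]
}}

```text
time: 3.6
tool_pos: [0.4031, 0.1968, 0.2045]
eef_rot: [-0.004, 0.152, 0.988, -0.002]
wrist_force: [-1.0, -0.8, -0.4]
finger_gap: 0.0
```

```bash
python3 n.py .407 .204 .187
python3 - <<'E'
from workcell import cams
import cv2,numpy as np
a=cams.capture("top")["image"][120:270,90:270];b=cams.capture("side")["image"][150:300,160:340]
cv2.imwrite("pics/c2.png",cv2.resize(np.hstack([a,b]),(800,333),interpolation=2))
E
```

```text
3.6 [0.403 0.197 0.204] 1.7317765616019205e-06 [-1.  -0.8 -0.4] [ 0.23  0.26 -0.9   1.99  0.23  1.02  0.48]
[-0.014  0.068  0.145] [-0.002 -0.002 -0.001]
```

View pics/c2.png

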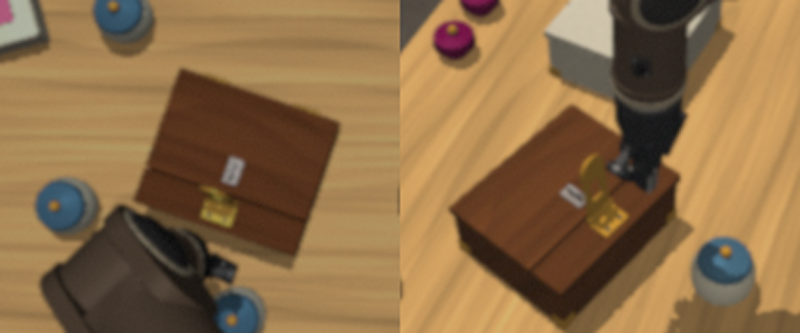

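Run:
```python
from h import *
X=[.403,.197,.2045]
for n in("top","side"):print(n,proj(D[n],X))
H2=H;import math
r=.09
for th in(1.5,1.3,1.1,.9,.7,.5,.3,.15,0):
    print(th,[round(1000*v) for v in (r*math.cos(th)-.002*math.sin(th)-.011, .105+r*math.sin(th)+.002*math.cos(th))])
```

```text
top [180.63711156 234.60216233]
side [271.16353301 233.51530751]
1.5 [-7, 195]
1.3 [11, 192]
1.1 [28, 186]
0.9 [43, 177]
0.7 [57, 165]
0.5 [67, 150]
0.3 [74, 134]
0.15 [78, 120]
0 [79, 107]
```

Emit:
{"api": "move_arm", "payload": {
  "increments": [
    {"x": 0,"y": 0,"z": 0.1,"wx": 0,"wy": 0,"wz": 0,"grip": 1},
    {"x": -0.2,"y": 0,"z": 0.17,"wx": 0,"wy": 0,"wz": 0,"grip": 1},
    {"x": -0.35,"y": 0,"z": 0.17,"wx": 0,"wy": 0,"wz": 0,"grip": 1},
    {"x": -0.35,"y": 0,"z": 0.17,"wx": 0,"wy": 0,"wz": 0,"grip": 1}
  ]
}}

```text
time: 4.03
tool_pos: [0.4503, 0.1851, 0.1906]
eef_rot: [0.002, 0.154, 0.988, 0.001]
wrist_force: [0.2, 0.5, 1.0]
finger_gap: -0.0
```

```bash
python3 n.py .474 .183 .105
```

```text
4.0333 [0.45  0.185 0.191] -8.609415496063936e-06 [0.2 0.5 1. ] [ 0.22  0.33 -0.86  1.93  0.3   1.    0.49]
[-0.191  0.042  0.714] [ 0.001  0.001 -0.003]
```

Emit:
{"api": "move_arm", "payload": {
  "increments": [
    {"x": -0.13,"y": 0.04,"z": 0,"wx": 0,"wy": 0,"wz": 0,"grip": 1},
    {"x": -0.28,"y": 0.04,"z": 0.01,"wx": 0,"wy": 0,"wz": 0,"grip": 1},
    {"x": -0.42,"y": 0.04,"z": 0.05,"wx": 0,"wy": 0,"wz": 0,"grip": 1},
    {"x": -0.55,"y": 0.04,"z": 0.13,"wx": 0,"wy": 0,"wz": 0,"grip": 1},
    {"x": -0.67,"y": 0.04,"z": 0.23,"wx": 0,"wy": 0,"wz": 0,"grip": 1},
    {"x": -0.75,"y": 0.04,"z": 0.35,"wx": 0,"wy": 0,"wz": 0,"grip": 1},
    {"x": -0.81,"y": 0.04,"z": 0.44,"wx": 0,"wy": 0,"wz": 0,"grip": 1},
    {"x": -0.81,"y": 0.04,"z": 0.44,"wx": 0,"wy": 0,"wz": 0,"grip": 1}
  ]
}}

```text
time: 4.7
tool_pos: [0.5411, 0.1607, 0.1355]
eef_rot: [-0.0, 0.153, 0.988, -0.0]
wrist_force: [-0.3, -0.9, 0.7]
finger_gap: 0.0001
```

```bash
python3 n.py .474 .183 .105
python3 - <<'E'
from workcell import cams
import cv2,numpy as np
a=cams.capture("top")["image"][120:270,90:270];b=cams.capture("side")["image"][150:300,160:340]
cv2.imwrite("pics/c3.png",cv2.resize(np.hstack([a,b]),(800,333),interpolation=2))
E
```

```text
4.7 [0.541 0.161 0.136] 5.546326033316616e-05 [-0.3 -0.9  0.7] [ 0.19  0.53 -0.76  1.81  0.43  0.98  0.51]
[0.589 0.008 0.255] [-0.    -0.    -0.002]
```

View pics/c3.png

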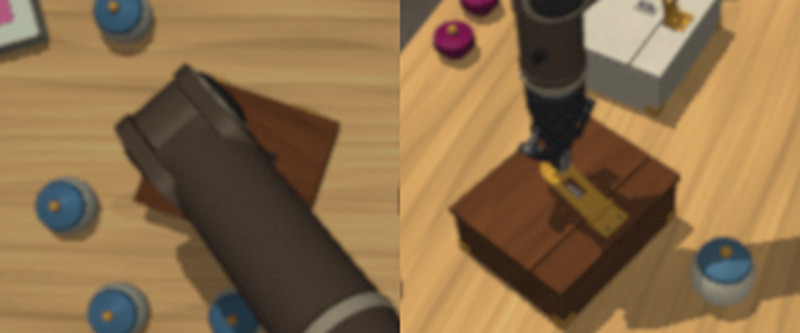

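The side view shows the hasp swung over and low, with its slot near (572,188) and the finger on its tab at (555,170). The jars haven't moved. Next I press it down onto the lid.

Emit:
{"api": "move_arm", "payload": {
  "increments": [
    {"x": -0.06,"y": 0,"z": 0.08,"wx": 0,"wy": 0,"wz": 0,"grip": 1},
    {"x": -0.09,"y": 0,"z": 0.15,"wx": 0,"wy": 0,"wz": 0,"grip": 1},
    {"x": -0.1,"y": 0,"z": 0.2,"wx": 0,"wy": 0,"wz": 0,"grip": 1},
    {"x": -0.1,"y": 0,"z": 0.24,"wx": 0,"wy": 0,"wz": 0,"grip": 1},
    {"x": -0.1,"y": 0,"z": 0.25,"wx": 0,"wy": 0,"wz": 0,"grip": 1}
  ]
}}

```text
time: 5.22
tool_pos: [0.5521, 0.158, 0.1068]
eef_rot: [0.0, 0.152, 0.988, -0.0]
wrist_force: [-3.3, -3.0, 15.5]
finger_gap: 0.0002
```

```bash
python3 n.py .474 .183 .105
```

```text
5.2167 [0.552 0.158 0.107] 0.0001978285370787618 [-3.3 -3.  15.5] [ 0.17  0.58 -0.74  1.81  0.47  0.94  0.5 ]
[0.683 0.003 0.014] [-0.     0.    -0.002]
```

Contact is at z = 0.107 with 15 N, which matches the flat hasp. Now I back straight up.

Emit:
{"api": "move_arm", "payload": {
  "increments": [
    {"x": 0,"y": 0,"z": -0.15,"wx": 0,"wy": 0,"wz": 0,"grip": 1},
    {"x": 0,"y": 0,"z": -0.4,"wx": 0,"wy": 0,"wz": 0,"grip": 1},
    {"x": 0,"y": 0,"z": -0.7,"wx": 0,"wy": 0,"wz": 0,"grip": 1},
    {"x": 0,"y": 0,"z": -1,"wx": 0,"wy": 0,"wz": 0,"grip": 1},
    {"x": 0,"y": 0,"z": -1,"wx": 0,"wy": 0,"wz": 0,"grip": 1}
  ]
}}

```text
time: 5.63
tool_pos: [0.5543, 0.1603, 0.2331]
eef_rot: [0.004, 0.152, 0.988, 0.002]
wrist_force: [0.6, 0.2, 0.1]
finger_gap: -0.0001
```

```bash
python3 n.py .474 .183 .105
python3 - <<'E'
from workcell import cams
from h import *
b=cams.capture("side")["image"]
cv2.imwrite("pics/c4.png",cv2.resize(b[100:370,120:420],(800,600)[:1]+(720,),interpolation=2)[:600])
print([(r["at"],round(r["conf"],2)) for r in cams.spot_point("jar","side")])
cams.capture("top");print([(r["at"],round(r["conf"],2)) for r in cams.spot_point("jar","top")])
for r in(.03,.063,.103):
  for a in(0,.17): print(r,a,proj(D["side"],H+r*(np.cos(a)*ex+np.sin(a)*np.array([0,0,1]))).round(1))
E
```

```text
5.6333 [0.554 0.16  0.233] -0.00014988401646927373 [0.6 0.2 0.1] [ 0.24  0.44 -0.81  1.68  0.35  1.16  0.6 ]
[ 0.703 -0.026  1.062] [ 0.002  0.002 -0.001]
[([142.3, 275.5], 0.74), ([219.4, 338.2], 0.69), ([278.8, 331.2], 0.68), ([299.2, 281.0], 0.63)]
[([146.8, 131.8], 0.94), ([199.5, 259.5], 0.62), ([145.9, 259.6], 0.57), ([124.3, 211.7], 0.56)]
0.03 0 [242.2 237.6]
0.03 0.17 [242.3 236.6]
0.063 0 [234.  231.9]
0.063 0.17 [234.1 229.9]
0.103 0 [224.3 225.2]
0.103 0.17 [224.3 221.9]
```

View pics/c4.png

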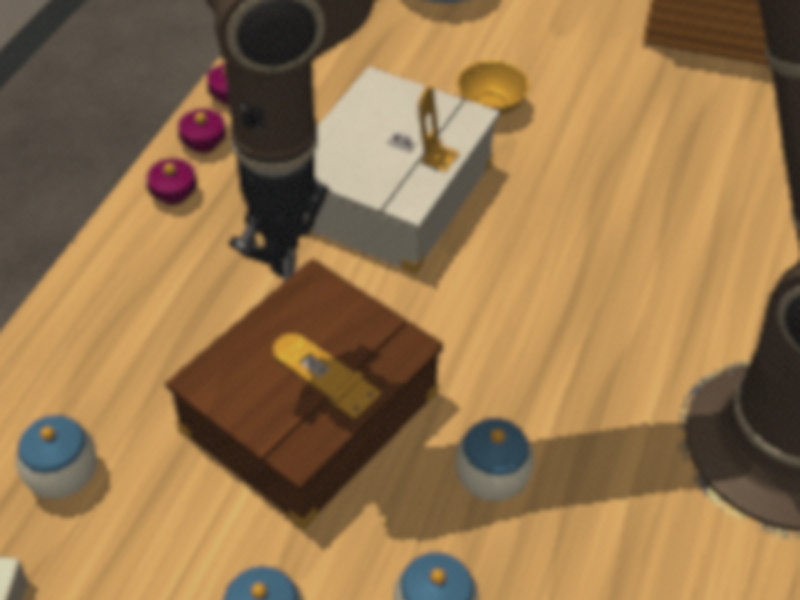

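The hasp lies flat on the walnut lid, with its tip at (278,343) and the grey catch through the slot at (313,362). The white hasp stands open at (430,120), the jar hasn't moved, and the gripper touches nothing. I'm handing it in.

```bash
python3 -c "
from workcell import manip
print(manip.sign_off())"
```

```text
the job is handed in; nothing more can be done
None
```

The walnut case's hasp is fastened: I swung it over with the shut fingers and pressed on the tab past the catch. Contact came at z = 0.107 m with about 15 N, as expected for a flat hasp. I then backed the arm up about 12 cm, and the job was handed in at about 5.7 s. The hand-in reported no verdict.

**Last checks:** The final picture shows the hasp flat with the catch through its slot, and the white case's hasp still open. The leftmost jar stands where it was, about 1 px from its first reading in the top view and 4 px in the side view, which is within the detector's noise. The wrist force is near zero, so the robot touches nothing. No check failed. The one disagreement was a few millimetres in the hinge position (network point against case outline), so I used a value between the two.

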